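# Put the baking things back in their places

### The job

Put the baking things back in their own places on the worktop: the larger jar in the large round cup, the smaller jar in the small round cup and the carton in the square cup, each upright and flat on the cup's floor, and the rolling pin in its stand with both handles fully down in the slots. Set everything down gently without dropping it, and leave the pastry cutter and the little bowl where they stand.

Things in the scene. Friction and masses are not known exactly. Their poses are not given: they have to be found in the camera images.
- big_jar: The larger jar: amber glass with a flat steel lid, standing, 62 mm in diameter, 85 mm high (glass wall straight up to 63 mm, the lid above it 60 mm across), about 0.4 kg. Origin: centre of its underside; z up along its axis.
- small_jar: The smaller jar: the same amber glass and steel lid, standing, 46 mm in diameter, 70 mm high (glass wall straight up to 53 mm, the lid above it 44 mm across), about 0.18 kg. Origin: centre of its underside; z up along its axis.
- carton: Upright drink carton of pale card, 50 x 50 mm square and 95 mm high, with a low white cap (24 mm across, 8 mm high) off-centre on top, about 0.24 kg. Origin: centre of its underside; x and y square to its faces, z up.
- rolling_pin: Short wooden rolling pin lying on the worktop: barrel 44 mm in diameter and 130 mm long, at each end a coaxial handle 16 mm in diameter and 45 mm long (220 mm in all), about 0.3 kg. Origin: middle of the barrel, on its axis (22 mm above the worktop at the start); x along the axis. Both ends are alike. Free to roll.
- big_cup: Fixed white plastic locating cup, round, 86 mm outside and 78 mm inside diameter: the place of the larger jar, 22 mm high with an open top; walls 4 mm, floor 4 mm thick. Origin: centre of its underside, on the worktop; z up.
- small_cup: Fixed white plastic locating cup, round, 70 mm outside and 62 mm inside diameter: the place of the smaller jar, 22 mm high with an open top; walls 4 mm, floor 4 mm thick. Origin: centre of its underside, on the worktop; z up.
- square_cup: Fixed white plastic locating cup, square, 74 mm outside and 66 mm inside: the place of the carton, whose sides must be turned parallel to the cup's to go in (any of the four ways round), 22 mm high with an open top; walls 4 mm, floor 4 mm thick. Origin: centre of its underside, on the worktop; z up; x and y square to its walls.
- pin_stand: Fixed wooden rolling-pin stand: base 200 x 60 x 10 mm; two uprights, 10 mm thick, centred 85 mm either side along x (160 mm clear between). Slot in each, along x, open at the top: bottom at height 40 mm, 19 mm wide to height 62, flaring to 43 mm wide at the top (85). Handles in both slots, on the bottom: pin axis level at height 48 mm. Origin: centre of underside; x from upright to upright.
- cutter: Bystander: steel pastry-cutter ring, 44 mm across, 26 mm high, loose, standing among the things. Origin: centre of its underside. To be left where it is.
- pinch_bowl: Bystander: small blue ceramic bowl, 44 mm across, 24 mm high, loose, standing among the things. Origin: centre of its underside. To be left where it is.
Mind the look-alikes: they are no part of the job. Leave any pink or red look-alike of the pin_stand alone.

How it is judged (in metres and radians):
At the end, for the whole second after the job is handed in: Jars and carton on the floors of their own cups (origin under 8 mm up, within 13 mm of centre, carton 14; tilt under 0.1 rad); pin axis 43-52 mm above its stand's underside, level to 0.06 rad, in line to 0.08 rad, centred to 18 mm along, 6 mm across; all at rest (horizontal distance between big_jar and big_cup below 0.013 m and z of big_jar in the frame of big_cup below 0.008 m and angle between each of big_jar, small_jar, carton's own z axis and vertical below 0.1 rad and horizontal distance between small_jar and small_cup below 0.013 m and z of small_jar in the frame of small_cup below 0.008 m and horizontal distance between carton and square_cup below 0.014 m and z of carton in the frame of square_cup below 0.008 m and z of rolling_pin in the frame of pin_stand between 0.043 and 0.052 m and x of rolling_pin in the frame of pin_stand between -0.018 and 0.018 m and y of rolling_pin in the frame of pin_stand between -0.006 and 0.006 m and angle between the x axis of rolling_pin and the x axis of pin_stand, either way round below 0.08 rad and angle between rolling_pin's own x axis and vertical between 1.51 and 1.63 rad and linear speed of each of big_jar, small_jar, carton, rolling_pin below 0.02 m/s and angular speed of each of big_jar, small_jar, carton, rolling_pin below 0.2 rad/s); the robot touches nothing.
It fails at once if a jar, the carton or the pin is let fall (faster than 0.8 m/s with no finger on it: a drop of more than about 30 mm) ((linear speed of big_jar above 0.8 m/s and contact force between the fingers and big_jar below 0.05 N) or (linear speed of small_jar above 0.8 m/s and contact force between the fingers and small_jar below 0.05 N) or (linear speed of carton above 0.8 m/s and contact force between the fingers and carton below 0.05 N) or (linear speed of rolling_pin above 0.8 m/s and contact force between the fingers and rolling_pin below 0.05 N)).
It fails at once if the pastry cutter or the little bowl is pushed more than 30 mm from where it stood (distance of any of cutter, pinch_bowl from where it was at the start of the episode above 0.03 m).
It also fails if it takes over 109 s, if anything falls off the work surface, if the arm or the gripper's body presses on something with over 40 N, if the wrist force passes 120 N, or if a joint passes its speed limit or range.

### The arm

A 6-joint arm with a two-finger parallel gripper is mounted at the origin on the work surface. World frame = base frame: x ahead of the robot, y to its left, z up, the work surface at z = 0. Lengths are in mm, angles in rad, forces in N, time in s.
With the tool pointing down it reaches from about 275 to 825 mm from the base axis. Payload 5.2 kg.
Tool frame: the origin (TCP) lies between the finger pads; the fingertips stand 25 mm ahead of it and the grasp point (between the pads) lies 6 mm ahead of it (r.nose_length is the distance from the TCP to the fingertips, in mm); x points along the fingers, z is the direction in which the jaws open and shut, and the axes are right-handed (so a half turn about x gives the same grasp; the last joint's range is limited). The gripper opens to 93 mm and grips with 3 to 60 N. Pads are 15 mm wide; open, the fingers measure 128 mm over their backs; the gripper's body (75 mm by 188 mm) begins 65 mm behind the grasp point.
Start: joints at [-1.303, 0.259, 1.535, -0, 1.348, -0.203], TCP at [249.5, -490.158, 243.653] pointing down, gripper open.
Joint ranges: [-3.14, 3.14], [-0.91, 2.08], [0.19, 2.58], [-1.22, 4.36], [0.22, 2.71], [-3.12, 3.12]. Speed limits (rad/s): [2.57, 2.57, 3.14, 3.14, 3.14, 3.14].

### API

Orientations are given as a unit quaternion [w, x, y, z].
In Python, from workcell import telemetry, grab_frame, r gives the robot as it stands.
- The arm moves only by the shell command python3 -m creep 'ROWS' [FORCE]. ROWS is JSON, a list of rows, each a list of 7 numbers: the closure, from -1 (fully open) to 1 (shut), then the shift along the tool's x, y, z in cm, then the turn, a rotation vector about the tool's x, y, z in degrees. In form: [[fingers, x, y, z, wx, wy, wz], ...]. A call has 1 to 10 rows; each row is the pose to reach, as a shift and turn from the pose commanded when the call began, along the tool's axes at that moment; what a row does not reach only later rows make up. A row lasts 1/8 s, in which the tool goes at most 62.5 mm and 10.7 degrees, less where a joint would pass 70% of its speed; a pose out of reach is approached as far as the arm can. A call with a gripper value outside its range is refused whole. The fingers move at their own pace and stop on an object; FORCE is the grip in N (left out, the last holds). Time passes only in rows, so rows that repeat a pose let the fingers close. It gives the time, the measured TCP pose, the force and the opening at its end, in the units of the state.
- telemetry.get_obs(): the state, without advancing time (a new reading comes with each control period).
- grab_frame(name): name is "scene" or "top" or "wrist"; returns a dict with "color" (420x560x3 uint8, red, green, blue), "K" (3x3 intrinsics, pixels), "k1" (the pictures are not rectified: a ray, as slopes to the right and down, at radius r is drawn at 1 + k1 r^2 times it, then the intrinsics apply), "extrinsics" (4x4, takes a point from world to camera coordinates). Camera axes: x right, y down, z forward; pixel columns grow to the right and rows downward; lengths in mm; the calibration is good to about 2 mm. A picture is of the moment at which its call begins. There is no depth.
- r.finish_job(): hands the job in, once; it reports no verdict.
The state is a dict: "t": time; "q": joint angles; "qvel": joint speeds; "joint_torque": joint torques, N m; "position": TCP position; "eef_rot": TCP orientation; "contact_force": force on the tool from outside, world axes, zero at the start; "torque": the same for the moment, N m; "opening": opening from 0.0 (shut) to 1.0 (fully open).
Only numpy, scipy, OpenCV 4.12 (cv2) and the standard library are available. Lean on these libraries where they do the work, as an engineer would, in place of code of your own. Each camera call takes 0.05 s, during which the arm holds its last target. There are 200 camera calls.

## Working session

There is one attempt and no reset: what is moved stays moved. The work goes in short steps, Python scripts to look and compute and a shell command to move; the robot and the scene stay as the last step left them, time stands still between calls to the robot, and variables do not carry over. Pictures are saved under pics/ and viewed, about 12 in all and at most 16, crops included, and the job is handed in when it is done.

```bash
ls; mkdir -p pics
python3 - <<'E'
from workcell import telemetry, grab_frame, r
import cv2,numpy as np
print(telemetry.get_obs(), r.nose_length)
for n in ("top","scene"):
    f=grab_frame(n); cv2.imwrite(f"pics/{n}0.png",cv2.resize(f["color"][:,:,::-1],(800,600),interpolation=cv2.INTER_CUBIC)); print(n,f["K"],f["k1"],np.round(f["extrinsics"],4).tolist())
E
```

```text
pics
{'t': 0.0, 'q': array([-1.30278376e+00,  2.59360518e-01,  1.53608861e+00, -1.30864040e-05,
        1.34802113e+00, -2.02791904e-01]), 'qvel': array([ 0.00096269,  0.00163848,  0.00143892, -0.00058319, -0.00098072,
       -0.0022232 ]), 'joint_torque': array([ 8.98690032e-04, -4.37300920e+01, -2.84008509e+01,  7.17089209e-02,
        4.11588955e-02, -1.43816255e-04]), 'position': array([ 249.36351826, -489.6442606 ,  242.80604234]), 'eef_rot': array([ 0.60234011,  0.37004275,  0.60331519, -0.36914164]), 'contact_force': array([-1.06842221, -1.17952092, -0.79603994]), 'torque': array([-0.00715405, -0.07661613, -0.02174708]), 'opening': 1.0002848354556295} 25.0
top [[504.40048559   0.         277.04862953]
 [  0.         504.40048559 213.7315094 ]
 [  0.           0.           1.        ]] -0.08652169609184883 [[-0.0102, -0.9999, 0.007, -34.8806], [-0.9898, 0.0092, -0.1421, 467.3604], [0.1421, -0.0084, -0.9898, 1178.995], [0.0, 0.0, 0.0, 1.0]]
scene [[429.8641635    0.         280.44493384]
 [  0.         429.8641635  206.97778885]
 [  0.           0.           1.        ]] -0.11057660303638325 [[-0.8619, 0.5068, -0.015, 398.1274], [0.3925, 0.6482, -0.6525, -120.7412], [-0.3209, -0.5683, -0.7576, 1184.8742], [0.0, 0.0, 0.0, 1.0]]
```

View pics/top0.png

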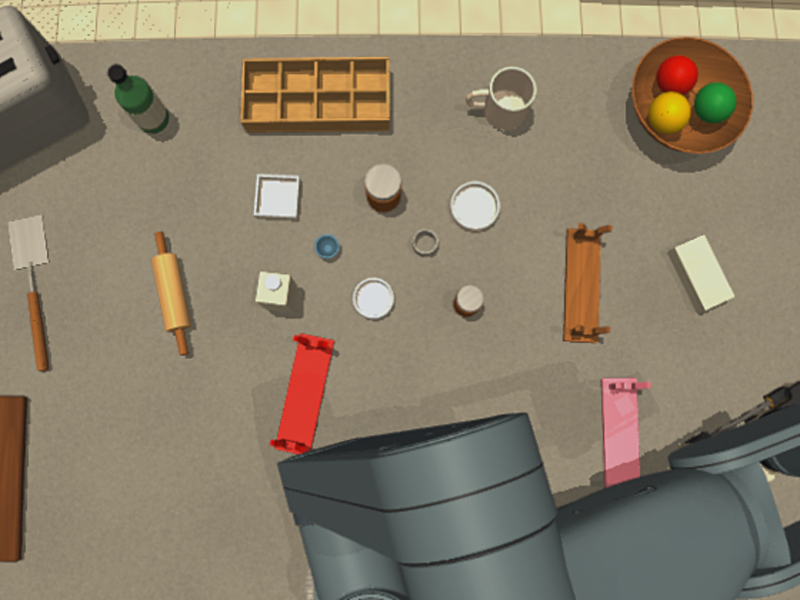

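View pics/scene0.png

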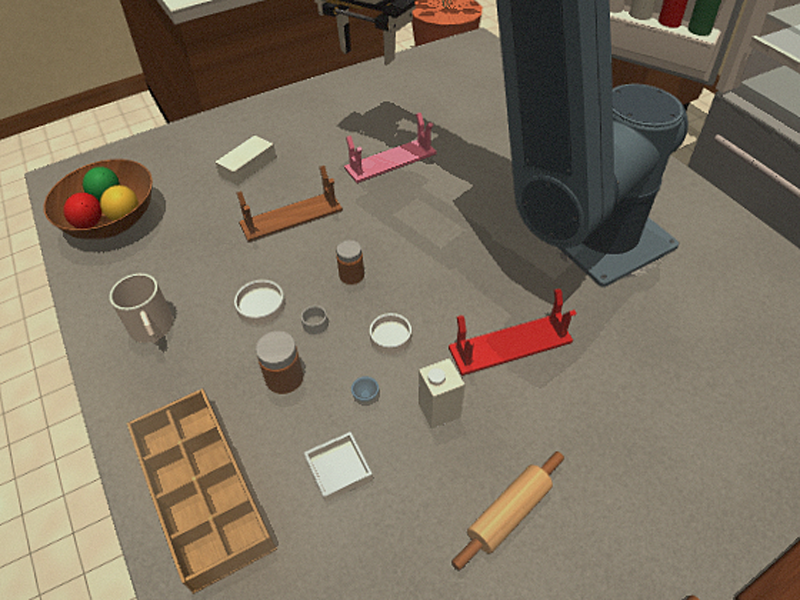

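The top view (800×600) shows the following:
- Square cup at (277,196), big jar (383,188), big cup (475,206).
- Bowl (327,247), cutter (425,242), carton (273,289), small cup (374,298), small jar (469,301).
- Pin (171,293).
- Three stand candidates: brown wood (584,285), red (304,393) and pink (621,430). The brown wooden one fits; red and pink are the decoys named in the task.

Next I measure with silhouette fits and check them in an enlarged crop.

```bash
cat > h.py <<'E'
import numpy as np, cv2
from scipy.optimize import minimize
def proj(f,P):
    P=np.atleast_2d(P); c=P@f["extrinsics"][:3,:3].T+f["extrinsics"][:3,3]
    s=c[:,:2]/c[:,2:]; s=s*(1+f["k1"]*(s**2).sum(1,keepdims=True))
    return s@f["K"][:2,:2].T+f["K"][:2,2]
def unproj(f,uv,z):
    d=(np.array(uv,float)-f["K"][:2,2])/f["K"][0,0]; s=d.copy()
    for _ in range(20): s=d/(1+f["k1"]*(s@s))
    R=f["extrinsics"][:3,:3]; t=f["extrinsics"][:3,3]
    o=-R.T@t; v=R.T@np.array([*s,1]); return (o+v*(z-o[2])/v[2])
def cyl(d,z0,z1):
    a=np.linspace(0,2*np.pi,40); c=np.c_[np.cos(a),np.sin(a)]*d/2
    return np.r_[np.c_[c,0*a+z0],np.c_[c,0*a+z1]]
def box(sx,sy,z0,z1,x=0,y=0):
    return np.array([[x+i*sx/2,y+j*sy/2,z] for i in(-1,1) for j in(-1,1) for z in(z0,z1)])
def pin(d,x0,x1,zc=22):
    p=cyl(d,x0,x1); return np.c_[p[:,2],p[:,0],p[:,1]+zc]
def prong(s): # two posts of upright
    o=[]
    for e in(-1,1):
        o.append(np.array([[s*85+i*5,e*y,z] for i in(-1,1) for y,z in((9.5,10),(30,10),(9.5,62),(21.5,85),(30,85))]))
    return o
M=dict(big_jar=[cyl(62,0,63),cyl(60,63,85)],small_jar=[cyl(46,0,53),cyl(44,53,70)],carton=[box(50,50,0,95)],
 rolling_pin=[pin(44,-65,65),pin(16,-110,110)],big_cup=[cyl(86,0,22)],small_cup=[cyl(70,0,22)],square_cup=[box(74,74,0,22)],
 pin_stand=[box(200,60,0,10),box(10,60,10,40,85),box(10,60,10,40,-85)]+prong(1)+prong(-1),cutter=[cyl(44,0,26)],pinch_bowl=[cyl(44,0,24)])
def place(P,p):
    c,s=np.cos(p[2]),np.sin(p[2]); return np.c_[P[:,0]*c-P[:,1]*s+p[0],P[:,0]*s+P[:,1]*c+p[1],P[:,2]]
S=4
def sil(f,n,p):
    m=np.zeros((420*S,560*S),np.uint8)
    for P in M[n]:
        u=proj(f,place(P,p)); h=cv2.convexHull(np.float32((u+.5)*S-.5)).round().astype(int); cv2.fillConvexPoly(m,h,1)
    return m
E
cat > fit.py <<'E'
from h import *; from workcell import grab_frame
import json
F={n:grab_frame(n) for n in("top","scene")}; t=F["top"]
g=dict(square_cup=(277,196,22,0),big_jar=(383,188,70,0),big_cup=(475,206,15,0),pinch_bowl=(327,247,20,0),cutter=(425,242,20,0),
 carton=(273,289,90,0),small_cup=(374,298,15,0),small_jar=(469,301,60,0),rolling_pin=(171,293,25,0.15),pin_stand=(584,285,8,0.0))
res={}
for n,(u,v,z,yaw) in g.items():
    p0=np.r_[unproj(t,(u*.7,v*.7),z)[:2],yaw]
    def masks(p):
        out={}
        for k,f in F.items():
            m=sil(f,n,p); m1=cv2.resize(m*255,(560,420),interpolation=cv2.INTER_AREA)>127
            G=np.full((420,560),cv2.GC_BGD,np.uint8); e=lambda i:cv2.getStructuringElement(cv2.MORPH_ELLIPSE,(i,i))
            mm=m1.astype(np.uint8)
            G[cv2.dilate(mm,e(25))>0]=cv2.GC_BGD; G[cv2.dilate(mm,e(9))>0]=cv2.GC_PR_BGD; G[mm>0]=cv2.GC_PR_FGD; G[cv2.erode(mm,e(7))>0]=cv2.GC_FGD
            ys,xs=np.where(cv2.dilate(mm,e(31))); sl=np.s_[ys.min():ys.max(),xs.min():xs.max()]
            g2=G[sl].copy(); cv2.grabCut(np.ascontiguousarray(f["color"][sl][:,:,::-1]),g2,None,np.zeros((1,65)),np.zeros((1,65)),4,cv2.GC_INIT_WITH_MASK)
            r=np.zeros((420,560),np.uint8); r[sl]=(g2&1); out[k]=cv2.resize(r,None,fx=S,fy=S,interpolation=cv2.INTER_LINEAR)
        return out
    sc=np.array([1,1,.01]); rot=n in("square_cup","carton","rolling_pin","pin_stand")
    p=p0
    for it in range(3):
        mk=masks(p); kk=["top"] if it==0 else ["top","scene"]
        def cost(d,ks=None):
            q=p+np.r_[d[:2],d[2]*.01 if rot else 0]; c=0
            for k in ks or kk:
                s=sil(F[k],n,q); c+=1-(s&mk[k]).sum()/((s|mk[k]).sum()+1)
            return c
        r=minimize(cost,np.zeros(3),method="Nelder-Mead",options=dict(initial_simplex=np.array([[0,0,0],[6,0,0],[0,6,0],[0,0,8.]]),maxfev=70))
        p=p+np.r_[r.x[:2],r.x[2]*.01 if rot else 0]
    print(n,p.round(3),"cost",round(r.fun,3)); res[n]=p.tolist()
json.dump(res,open("res.json","w"))
def over(f,n,c):
    m=sil(f,n,res[n]); cs,_=cv2.findContours(m,cv2.RETR_EXTERNAL,cv2.CHAIN_APPROX_NONE); return cs
for k,(x0,y0,x1,y1) in dict(top=(90,100,440,260),scene=(160,100,420,410)).items():
    im=cv2.resize(F[k]["color"][:,:,::-1],None,fx=S,fy=S,interpolation=cv2.INTER_CUBIC)
    for n in res: cv2.drawContours(im,over(F[k],n,0),-1,(0,255,0),2)
    c=im[y0*S:y1*S,x0*S:x1*S]; s=min(800/c.shape[1],600/c.shape[0]); cv2.imwrite(f"pics/fit_{k}.png",cv2.resize(c,None,fx=s,fy=s,interpolation=cv2.INTER_AREA))
E
time python3 fit.py
```

```text
square_cup [ 6.65720e+02  1.68789e+02 -7.40000e-02] cost 0.171
big_jar [668.853 -18.594   0.   ] cost 0.147
big_cup [ 645.546 -179.835    0.   ] cost 0.212
pinch_bowl [572.135  77.91    0.   ] cost 0.242
cutter [578.709 -91.613   0.   ] cost 0.411
carton [ 4.87188e+02  1.58917e+02 -1.73000e-01] cost 0.252
small_cup [ 4.83417e+02 -3.17000e-01  0.00000e+00] cost 0.233
small_jar [ 472.341 -160.79     0.   ] cost 0.246
rolling_pin [4.94441e+02 3.46765e+02 2.46000e-01] cost 0.267
pin_stand [ 5.04622e+02 -3.63178e+02 -8.40000e-02] cost 0.16
real	0m37.027s
user	0m30.758s
sys	0m2.346s
```

View pics/fit_top.png

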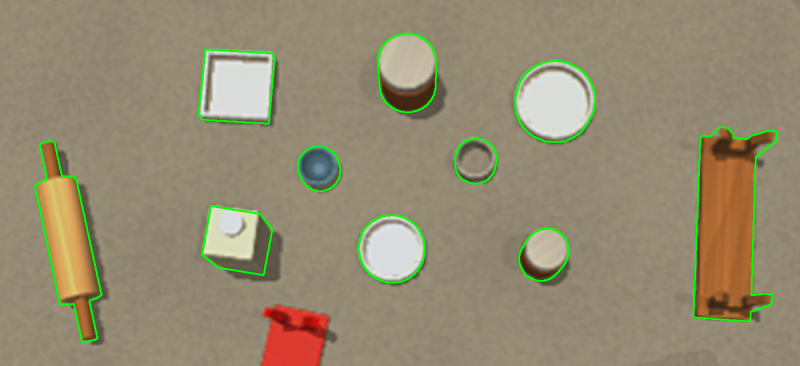

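View pics/fit_scene.png

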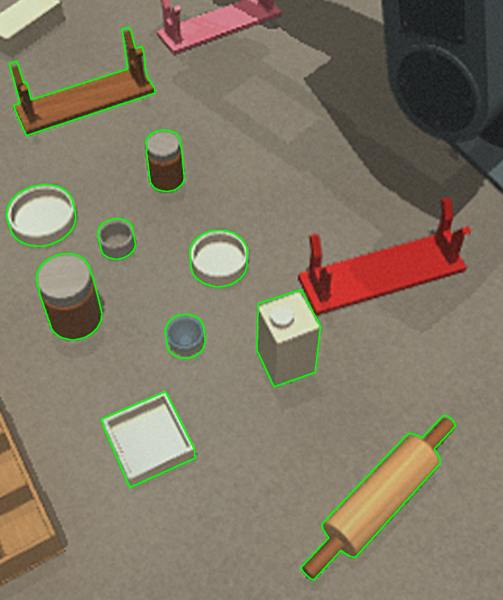

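Both overlays fit within about 2 mm and confirm the brown stand. I'll write a small calculator for the shifts and start with the big jar.

```bash
cat > go.py <<'E'
# python3 go.py x,y,h,yawdeg ... : shift (cm) and turn (deg) in the present tool axes; h = grasp point height mm
import sys,numpy as np; from scipy.spatial.transform import Rotation as Ro
from workcell import telemetry
o=telemetry.get_obs(); w,x,y,z=o["eef_rot"]; R=Ro.from_quat([x,y,z,w]).as_matrix()
print("t",round(o["t"],2),"pos",o["position"].round(1),"jaw yaw",np.degrees(np.arctan2(R[1,2],R[0,2])).round(1),"q",o["q"].round(2),"open",round(o["opening"]*93,1),"F",o["contact_force"].round(1))
for a in sys.argv[1:]:
    px,py,h,d=map(float,a.split(",")); best=None
    for k in(0,180):
        c=np.radians(d+k); zt=np.array([np.cos(c),np.sin(c),0]); xt=np.array([0,0,-1.]); T=np.c_[xt,np.cross(zt,xt),zt]
        v=np.degrees(Ro.from_matrix(R.T@T).as_rotvec())
        if best is None or np.linalg.norm(v)<np.linalg.norm(best): best=v
    print(a,(R.T@(np.array([px,py,h+6])-o["position"])/10).round(2),best.round(1))
E
python3 go.py 669,-19,160,0 669,-19,43,0 669,-19,160,-60 669,-19,160,-120
```

```text
t 0.2 pos [ 249.4 -489.9  243.2] jaw yaw -63.0 q [-1.3   0.26  1.54  0.    1.35 -0.2 ] open 93.0 F [-0.7 -0.2 -0.9]
669,-19,160,0 [  7.75  58.75 -22.93] [-63.  -0.  -0.]
669,-19,43,0 [ 19.45  58.75 -22.91] [-63.  -0.  -0.]
669,-19,160,-60 [  7.75  58.75 -22.93] [-3.  -0.1 -0. ]
669,-19,160,-120 [  7.75  58.75 -22.93] [57.  -0.1  0. ]
```

```bash
python3 -m creep '[[-1,2,58.75,-22.93,0,0,0],[-1,2,58.75,-22.93,0,0,0],[-1,2,58.75,-22.93,0,0,0],[-1,2,58.75,-22.93,0,0,0],[-1,2,58.75,-22.93,0,0,0],[-1,2,58.75,-22.93,0,0,0],[-1,2,58.75,-22.93,0,0,0],[-1,2,58.75,-22.93,0,0,0],[-1,2,58.75,-22.93,0,0,0],[-1,2,58.75,-22.93,0,0,0]]' 25; python3 go.py 669,-19,160,-63 669,-19,43,-63
```

```text
t: 1.45
position: [666.2, -22.0, 223.6]
eef_rot: [0.603, 0.369, 0.603, -0.37]
contact_force: [1.3, -0.7, 0.5]
opening: 1.002
t 1.45 pos [666.2 -22.  223.6] jaw yaw -63.0 q [-0.2   0.48  1.26 -0.    1.4   0.9 ] open 93.2 F [ 1.3 -0.7  0.5]
669,-19,160,-63 [ 5.76  0.39 -0.15] [-0.  0.  0.]
669,-19,43,-63 [17.46  0.39 -0.15] [-0.  0.  0.]
```

```bash
python3 -m creep '[[-1,5.7,0.4,-0.15,0,0,0],[-1,5.7,0.4,-0.15,0,0,0],[-1,5.7,0.4,-0.15,0,0,0]]'
cat > wr.py <<'E'
import sys,json; from h import *; from workcell import grab_frame
f=grab_frame("wrist"); im=cv2.resize(f["color"][:,:,::-1],None,fx=S,fy=S,interpolation=cv2.INTER_CUBIC)
R=json.load(open("res.json"))
for n,p in R.items():
    if (place(np.zeros((1,3)),p)@f["extrinsics"][2,:3]+f["extrinsics"][2,3])[0]>50:
        cs,_=cv2.findContours(sil(f,n,p),cv2.RETR_EXTERNAL,cv2.CHAIN_APPROX_NONE); cv2.drawContours(im,cs,-1,(0,255,0),4)
cv2.imwrite(sys.argv[1],cv2.resize(im,(800,600),interpolation=cv2.INTER_AREA))
E
python3 wr.py pics/w1.png;python3 go.py 669,-19,43,-63
```

```text
t: 1.82
position: [668.0, -21.3, 167.9]
eef_rot: [0.603, 0.37, 0.603, -0.37]
contact_force: [0.6, -0.4, 1.5]
opening: 1.001
t 1.88 pos [668.6 -21.7 169. ] jaw yaw -63.1 q [-0.2   0.52  1.33 -0.    1.29  0.9 ] open 93.1 F [1.1 0.4 0.1]
669,-19,43,-63 [12.    0.13 -0.25] [-0.1  0.1 -0.1]
```

View pics/w1.png

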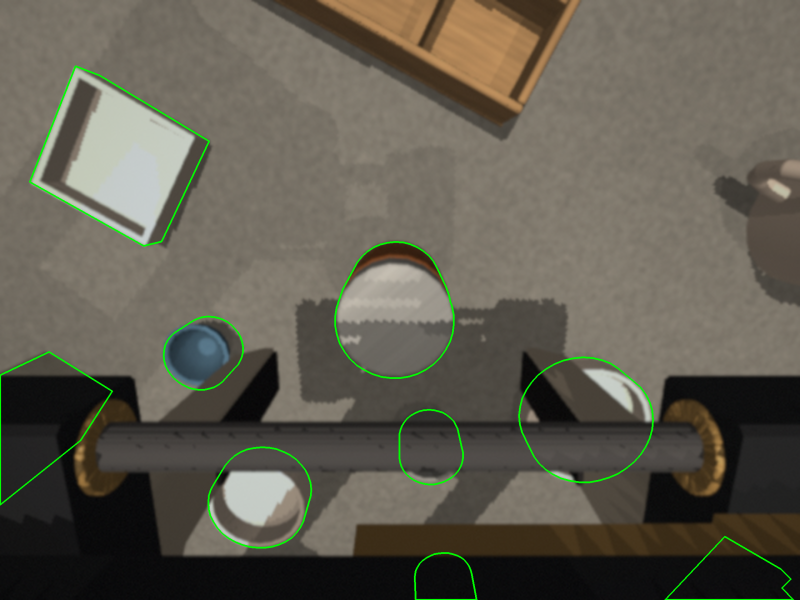

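The wrist view puts the jar (395,310) inside the fitted outline and between the fingers, so the calibrations agree. Descending to grip.

```bash
python3 -m creep '[[-1,4,0.1,-0.2,0,0,0],[-1,8,0.1,-0.2,0,0,0],[-1,10.5,0.1,-0.2,0,0,0],[-1,12,0.1,-0.2,0,0,0],[-1,12,0.1,-0.2,0,0,0],[1,12,0.1,-0.2,0,0,0],[1,12,0.1,-0.2,0,0,0],[1,12,0.1,-0.2,0,0,0],[1,12,0.1,-0.2,0,0,0],[1,12,0.1,-0.2,0,0,0]]' 25;python3 go.py 646,-180,150,-63 646,-180,47,-63
```

```text
t: 3.12
position: [668.3, -18.4, 47.4]
eef_rot: [0.603, 0.37, 0.603, -0.369]
contact_force: [-0.7, -0.9, 3.3]
opening: 0.666
t 3.12 pos [668.3 -18.4  47.4] jaw yaw -63.0 q [-0.19  0.64  1.45 -0.    1.06  0.91] open 61.9 F [-0.7 -0.9  3.3]
646,-180,150,-63 [-10.86  -9.31  13.39] [-0.  0. -0.]
646,-180,47,-63 [-0.56 -9.32 13.39] [-0.  0. -0.]
```

```bash
python3 -m creep '[[1,-2,0,0,0,0,0],[1,-5,0,0,0,0,0],[1,-7,-2,3,0,0,0],[1,-7,-5,7,0,0,0],[1,-7,-8,11.4,0,0,0],[1,-7,-9.3,13.4,0,0,0],[1,-7,-9.3,13.4,0,0,0],[1,-7,-9.3,13.4,0,0,0]]'; python3 go.py 645.5,-180,45.4,-63
```

```text
t: 4.12
position: [645.7, -178.6, 116.2]
eef_rot: [0.602, 0.37, 0.603, -0.369]
contact_force: [1.0, 0.4, -2.9]
opening: 0.663
t 4.12 pos [ 645.7 -178.6  116.2] jaw yaw -63.0 q [-0.44  0.57  1.38  0.    1.19  0.66] open 61.7 F [ 1.   0.4 -2.9]
645.5,-180,45.4,-63 [ 6.48 -0.07  0.13] [-0.  -0.1  0. ]
```

```bash
python3 -m creep '[[1,3,-0.1,0.1,0,0,0],[1,5,-0.1,0.1,0,0,0],[1,5.7,-0.1,0.1,0,0,0],[1,6.0,-0.1,0.1,0,0,0],[1,6.3,-0.1,0.1,0,0,0],[1,6.3,-0.1,0.1,0,0,0],[1,6.3,-0.1,0.1,0,0,0]]'; python3 go.py 645.5,-180,45.4,-63
```

```text
t: 5.0
position: [645.7, -181.5, 54.4]
eef_rot: [0.603, 0.37, 0.602, -0.37]
contact_force: [-0.0, 0.3, -3.1]
opening: 0.667
t 5.0 pos [ 645.7 -181.5   54.4] jaw yaw -63.0 q [-0.44  0.63  1.44  0.    1.07  0.66] open 62.0 F [-0.   0.3 -3.1]
645.5,-180,45.4,-63 [ 0.3   0.05 -0.14] [-0.  0. -0.]
```

```bash
python3 -m creep '[[1,0.2,0,-0.1,0,0,0],[1,0.4,0,-0.1,0,0,0],[1,0.4,0,-0.1,0,0,0],[1,0.4,0,-0.1,0,0,0]]'; python3 go.py 645.5,-180,45.4,-63
```

```text
t: 5.5
position: [645.1, -180.5, 51.4]
eef_rot: [0.603, 0.37, 0.603, -0.37]
contact_force: [-2.3, 1.8, 5.7]
opening: 0.661
t 5.5 pos [ 645.1 -180.5   51.4] jaw yaw -63.0 q [-0.44  0.63  1.44 -0.    1.06  0.66] open 61.4 F [-2.3  1.8  5.7]
645.5,-180,45.4,-63 [ 0.    0.06 -0.02] [-0.  0. -0.]
```

Force +5.7 N: seated. Release and retreat.

```bash
python3 -m creep '[[-1,0.3,0,-0.1,0,0,0],[-1,0.3,0,-0.1,0,0,0],[-1,0.3,0,-0.1,0,0,0],[-1,0.3,0,-0.1,0,0,0],[-1,-3,0,-0.1,0,0,0],[-1,-8,0,-0.1,0,0,0],[-1,-11,0,-0.1,0,0,0],[-1,-11,0,-0.1,0,0,0],[-1,-11,0,-0.1,0,0,0]]'; python3 go.py 472.3,-160.8,120,-63 472.3,-160.8,42,-63
```

```text
t: 6.62
position: [643.6, -179.1, 158.2]
eef_rot: [0.602, 0.37, 0.604, -0.37]
contact_force: [-0.2, 0.9, 0.1]
opening: 1.007
t 6.62 pos [ 643.6 -179.1  158.2] jaw yaw -63.0 q [-0.44  0.53  1.34  0.    1.28  0.66] open 93.6 F [-0.2  0.9  0.1]
472.3,-160.8,120,-63 [  3.26 -14.43  -9.4 ] [-0.  -0.1  0.1]
472.3,-160.8,42,-63 [ 11.06 -14.42  -9.38] [-0.  -0.1  0.1]
```

```bash
python3 -m creep '[[-1,0,-5,-3.2,0,0,0],[-1,0,-10,-6.5,0,0,0],[-1,0,-14.4,-9.4,0,0,0],[-1,0,-14.4,-9.4,0,0,0],[-1,4,-14.4,-9.4,0,0,0],[-1,8,-14.4,-9.4,0,0,0],[-1,10,-14.4,-9.4,0,0,0],[-1,11,-14.4,-9.4,0,0,0],[-1,11,-14.4,-9.4,0,0,0],[-1,11,-14.4,-9.4,0,0,0]]' 20; python3 go.py 472.3,-160.8,42,-63
```

```text
t: 7.88
position: [474.3, -161.4, 50.4]
eef_rot: [0.603, 0.37, 0.602, -0.37]
contact_force: [0.5, -0.7, -0.2]
opening: 1.002
t 7.88 pos [ 474.3 -161.4   50.4] jaw yaw -63.0 q [-0.55  0.39  1.89  0.    0.86  0.55] open 93.2 F [ 0.5 -0.7 -0.2]
472.3,-160.8,42,-63 [ 0.24 -0.15 -0.15] [-0.   0.1 -0. ]
```

```bash
python3 -m creep '[[-1,0.25,-0.1,-0.1,0,0,0],[1,0.25,-0.1,-0.1,0,0,0],[1,0.25,-0.1,-0.1,0,0,0],[1,0.25,-0.1,-0.1,0,0,0],[1,0.25,-0.1,-0.1,0,0,0],[1,0.25,-0.1,-0.1,0,0,0]]' 20; python3 go.py 483.4,-0.3,110,-63
```

```text
t: 8.62
position: [472.2, -160.7, 47.4]
eef_rot: [0.603, 0.37, 0.603, -0.37]
contact_force: [0.5, 0.5, 0.1]
opening: 0.51
t 8.62 pos [ 472.2 -160.7   47.4] jaw yaw -63.0 q [-0.55  0.39  1.9   0.    0.85  0.55] open 47.4 F [0.5 0.5 0.1]
483.4,-0.3,110,-63 [ -6.86   8.27 -13.78] [-0.  0. -0.]
```

```bash
python3 -m creep '[[1,0,0,0,0,0,0],[1,-2,0,0,0,0,0],[1,-5,0,0,0,0,0],[1,-7,2,-3.4,0,0,0],[1,-7,5,-8.4,0,0,0],[1,-7,8.3,-13.8,0,0,0],[1,-7,8.3,-13.8,0,0,0],[1,-7,8.3,-13.8,0,0,0]]'; python3 go.py 483.4,-0.3,45.4,-63
```

```text
t: 9.62
position: [483.4, 0.1, 117.2]
eef_rot: [0.603, 0.369, 0.603, -0.369]
contact_force: [0.7, -0.3, -1.6]
opening: 0.487
t 9.62 pos [4.834e+02 1.000e-01 1.172e+02] jaw yaw -62.9 q [-0.23  0.27  1.86 -0.    1.01  0.87] open 45.3 F [ 0.7 -0.3 -1.6]
483.4,-0.3,45.4,-63 [ 6.58 -0.02  0.03] [0.1 0.  0. ]
```

```bash
python3 -m creep '[[1,3,0,0,0,0,0],[1,5,0,0,0,0,0],[1,5.8,0,0,0,0,0],[1,6.2,0,0,0,0,0],[1,6.4,0,0,0,0,0],[1,6.6,0,0,0,0,0],[1,6.7,0,0,0,0,0],[1,6.7,0,0,0,0,0]]'; python3 go.py 483.4,-0.3,45.4,-63
```

```text
t: 10.62
position: [484.0, -0.2, 51.3]
eef_rot: [0.603, 0.37, 0.602, -0.369]
contact_force: [-1.5, 0.0, 4.4]
opening: 0.489
t 10.62 pos [ 4.84e+02 -2.00e-01  5.13e+01] jaw yaw -63.0 q [-0.23  0.37  1.93 -0.    0.84  0.87] open 45.5 F [-1.5  0.   4.4]
483.4,-0.3,45.4,-63 [-0.01 -0.06 -0.02] [-0.   0.1 -0. ]
```

```bash
python3 -m creep '[[-1,0.05,0,0,0,0,0],[-1,0.05,0,0,0,0,0],[-1,0.05,0,0,0,0,0],[-1,0.05,0,0,0,0,0],[-1,-3,0,0,0,0,0],[-1,-8,0,0,0,0,0],[-1,-13,0,0,0,0,0],[-1,-13,0,0,0,0,0],[-1,-13,0,0,0,0,0]]'; python3 go.py 487.2,159,175,-100
```

```text
t: 11.75
position: [483.1, 0.1, 179.8]
eef_rot: [0.603, 0.37, 0.603, -0.37]
contact_force: [-0.2, 0.5, -0.3]
opening: 0.999
t 11.75 pos [4.831e+02 1.000e-01 1.798e+02] jaw yaw -63.0 q [-0.23  0.19  1.78 -0.    1.16  0.87] open 92.9 F [-0.2  0.5 -0.3]
487.2,159,175,-100 [ -0.12   7.57 -13.98] [37. -0.  0.]
```

```bash
python3 -m creep '[[-1,0,2.5,-4.7,10,0,0],[-1,0,5,-9.3,20,0,0],[-1,0,7.6,-14,30,0,0],[-1,0,7.6,-14,37,0,0],[-1,0,7.6,-14,37,0,0],[-1,0,7.6,-14,37,0,0]]'; python3 wr.py pics/w2.png; python3 go.py 487.2,159,62,-100
```

```text
t: 12.5
position: [487.2, 158.7, 179.2]
eef_rot: [-0.455, -0.541, -0.455, 0.542]
contact_force: [-0.3, 0.0, 0.4]
opening: 1.001
t 12.55 pos [487.4 158.5 179.5] jaw yaw -100.0 q [ 0.1   0.25  1.72 -0.    1.18  1.84] open 93.0 F [-0.7  0.2 -0.8]
487.2,159,62,-100 [11.15 -0.02 -0.05] [0.  0.  0.1]
```

View pics/w2.png

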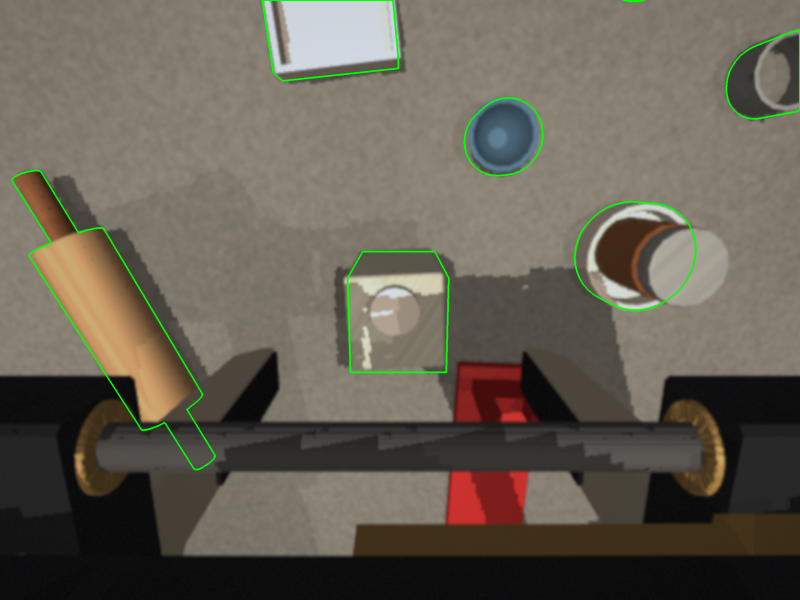

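The carton (395,320) is centred between the jaws. The red decoy's upright is close to the right finger, so I check the clearance before going down.

Run:
```python
from h import *; from workcell import grab_frame
for n,pts in dict(top=[(297,340),(332,342),(313,335),(330,352)],).items():
    f=grab_frame(n)
    for u in pts: print(n,u,unproj(f,np.array(u)*.7,85).round(),unproj(f,np.array(u)*.7,40).round())
f=grab_frame("scene")
for u in [(461,319),(470,350),(452,348),(468,372)]: print(u,unproj(f,np.array(u)*.7,85).round(),unproj(f,np.array(u)*.7,10).round())
```

```text
top (297, 340) [405. 120.  85.] [409. 126.  40.]
top (332, 342) [401.  64.  85.] [405.  67.  40.]
top (313, 335) [413.  94.  85.] [417.  99.  40.]
top (330, 352) [385.  67.  85.] [389.  71.  40.]
(461, 319) [402.  84.  85.] [365.  37.  10.]
(470, 350) [423. 139.  85.] [388.  98.  10.]
(452, 348) [444. 122.  85.] [411.  79.  10.]
(468, 372) [448. 170.  85.] [415. 131.  10.]
```

The decoy ends at x ≈ 415 and the gripper stays above x ≈ 450, so it is clear.

```bash
python3 -m creep '[[-1,4,0,0,0,0,0],[-1,8,0,0,0,0,0],[-1,10,0,0,0,0,0],[-1,11.1,0,0,0,0,0],[-1,11.1,0,0,0,0,0],[1,11.1,0,0,0,0,0],[1,11.1,0,0,0,0,0],[1,11.1,0,0,0,0,0],[1,11.1,0,0,0,0,0],[1,11.1,0,0,0,0,0]]' 20; python3 -m creep '[[1,0,0,0,0,0,0]]'; python3 go.py 665.7,168.8,150,-94.2
```

```text
t: 13.9
position: [488.0, 159.4, 69.5]
eef_rot: [0.454, 0.542, 0.454, -0.542]
contact_force: [0.5, 0.9, 0.9]
opening: 0.541
t: 14.02
position: [488.0, 159.3, 69.5]
eef_rot: [0.454, 0.542, 0.454, -0.542]
contact_force: [-0.2, 0.8, 2.2]
opening: 0.54
t 14.03 pos [488.  159.3  69.5] jaw yaw -100.0 q [0.1  0.38 1.84 0.   0.92 1.84] open 50.2 F [-0.2  0.8  2.2]
665.7,168.8,150,-94.2 [-8.64 17.34 -4.03] [-5.8 -0.  -0. ]
```

```bash
python3 -m creep '[[1,-2,0,0,0,0,0],[1,-5,0,0,0,0,0],[1,-7,5,-1.2,-2,0,0],[1,-7,9,-2.1,-4,0,0],[1,-7,13.5,-3.1,-5.8,0,0],[1,-7,17.3,-4,-5.8,0,0],[1,-7,17.3,-4,-5.8,0,0],[1,-7,17.3,-4,-5.8,0,0]]'; python3 go.py 665.7,168.8,67.5,-94.2
```

```text
t: 15.02
position: [663.8, 168.4, 138.0]
eef_rot: [-0.481, -0.517, -0.482, 0.519]
contact_force: [-0.3, -0.5, -2.6]
opening: 0.54
t 15.03 pos [663.8 168.4 138. ] jaw yaw -94.2 q [0.09 0.58 1.31 0.   1.26 1.73] open 50.2 F [-0.3 -0.5 -2.6]
665.7,168.8,67.5,-94.2 [ 6.45  0.2  -0.06] [-0.   0.   0.2]
```

```bash
python3 -m creep '[[1,3,0.1,0,0,0,0],[1,5,0.1,0,0,0,0],[1,5.7,0.1,0,0,0,0],[1,6.0,0.1,0,0,0,0],[1,6.2,0.1,0,0,0,0],[1,6.4,0.1,0,0,0,0],[1,6.5,0.1,0,0,0,0],[1,6.5,0.1,0,0,0,0]]'; python3 go.py 665.7,168.8,67.5,-94.2
```

```text
t: 16.02
position: [666.2, 168.4, 74.5]
eef_rot: [0.481, 0.518, 0.481, -0.518]
contact_force: [0.6, 0.3, -1.5]
opening: 0.539
t 16.02 pos [666.2 168.4  74.5] jaw yaw -94.2 q [0.09 0.64 1.37 0.   1.13 1.73] open 50.1 F [ 0.6  0.3 -1.5]
665.7,168.8,67.5,-94.2 [ 0.1  -0.05 -0.04] [-0. -0. -0.]
```

```bash
python3 -m creep '[[1,0.1,0,0,0,0,0],[1,0.2,0,0,0,0,0],[1,0.2,0,0,0,0,0]]'; python3 go.py 665.7,168.8,67.5,-94.2
```

```text
t: 16.4
position: [666.4, 168.4, 73.5]
eef_rot: [0.481, 0.518, 0.481, -0.518]
contact_force: [-2.1, 0.1, 4.8]
opening: 0.541
t 16.4 pos [666.4 168.4  73.5] jaw yaw -94.2 q [ 0.09  0.64  1.37 -0.    1.13  1.73] open 50.3 F [-2.1  0.1  4.8]
665.7,168.8,67.5,-94.2 [ 0.   -0.07 -0.03] [-0.  -0.  -0.1]
```

```bash
python3 -m creep '[[-1,0.05,0,0,0,0,0],[-1,0.05,0,0,0,0,0],[-1,0.05,0,0,0,0,0],[-1,0.05,0,0,0,0,0],[-1,-3,0,0,0,0,0],[-1,-8,0,0,0,0,0],[-1,-11,0,0,0,0,0],[-1,-11,0,0,0,0,0],[-1,-11,0,0,0,0,0]]'; python3 go.py 494.4,346.8,150,-75.9
```

```text
t: 17.52
position: [665.4, 168.3, 180.9]
eef_rot: [-0.481, -0.518, -0.482, 0.519]
contact_force: [0.3, 0.5, -0.6]
opening: 1.003
t 17.52 pos [665.4 168.3 180.9] jaw yaw -94.2 q [0.09 0.55 1.26 0.   1.34 1.73] open 93.2 F [ 0.3  0.5 -0.6]
494.4,346.8,150,-75.9 [  2.53 -18.36 -16.54] [-18.3  -0.    0.1]
```

```bash
python3 -m creep '[[-1,0,-4.5,-4,-5,0,0],[-1,0,-9,-8,-10,0,0],[-1,0,-13.5,-12.2,-15,0,0],[-1,0,-18.4,-16.5,-18.3,0,0],[-1,1,-18.4,-16.5,-18.3,0,0],[-1,2.5,-18.4,-16.5,-18.3,0,0],[-1,2.5,-18.4,-16.5,-18.3,0,0],[-1,2.5,-18.4,-16.5,-18.3,0,0]]'; python3 wr.py pics/w3.png; python3 go.py 494.4,346.8,24,-75.9
```

```text
t: 18.52
position: [495.8, 345.3, 156.7]
eef_rot: [0.557, 0.435, 0.557, -0.436]
contact_force: [0.3, 0.3, 0.3]
opening: 0.998
t 18.57 pos [495.9 345.5 157.2] jaw yaw -76.0 q [ 0.42  0.42  1.52 -0.    1.2   1.75] open 92.9 F [0.5 0.9 0.3]
494.4,346.8,24,-75.9 [12.72 -0.12 -0.16] [-0.1  0.   0. ]
```

View pics/w3.png

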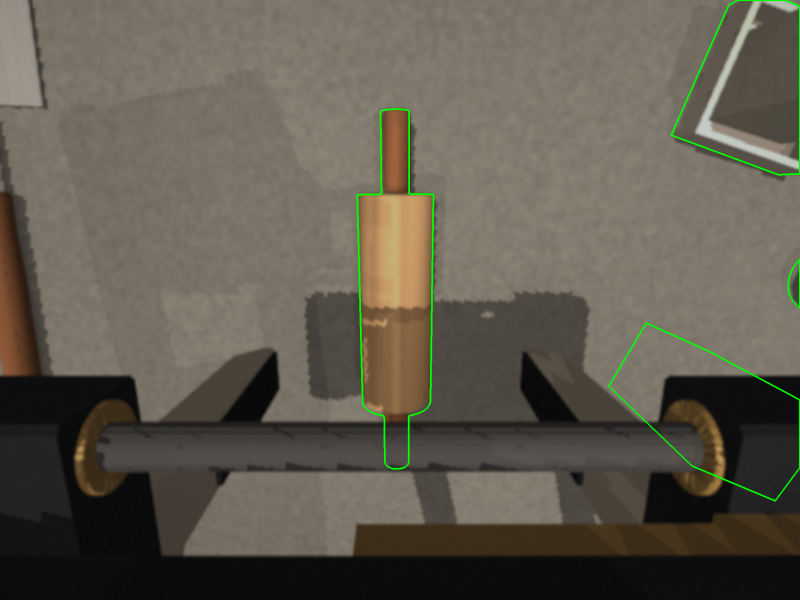

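The pin (396,300) lies square between the fingers and matches its outline.

```bash
python3 -m creep '[[-1,4,-0.1,-0.1,0,0,0],[-1,8,-0.1,-0.1,0,0,0],[-1,11,-0.1,-0.1,0,0,0],[-1,12,-0.1,-0.1,0,0,0],[-1,12.6,-0.1,-0.1,0,0,0],[-1,12.6,-0.1,-0.1,0,0,0],[1,12.6,-0.1,-0.1,0,0,0],[1,12.6,-0.1,-0.1,0,0,0],[1,12.6,-0.1,-0.1,0,0,0],[1,12.6,-0.1,-0.1,0,0,0]]' 30; python3 -m creep '[[1,0,0,0,0,0,0],[1,0,0,0,0,0,0],[1,0,0,0,0,0,0]]'; python3 go.py 504.6,-363.2,190,-94.8
```

```text
t: 19.82
position: [493.6, 347.3, 31.5]
eef_rot: [0.558, 0.435, 0.557, -0.435]
contact_force: [-0.9, 0.4, 0.6]
opening: 0.622
t: 20.2
position: [493.6, 347.2, 31.4]
eef_rot: [0.557, 0.435, 0.557, -0.435]
contact_force: [0.1, -0.4, -0.4]
opening: 0.469
t 20.2 pos [493.6 347.2  31.4] jaw yaw -75.9 q [ 0.43  0.56  1.64 -0.    0.94  1.75] open 43.6 F [ 0.1 -0.4 -0.4]
504.6,-363.2,190,-94.8 [-16.46 -16.21  69.18] [18.9  0.   0. ]
```

```bash
python3 -m creep '[[1,-2,0,0,0,0,0],[1,-6,0,0,0,0,0],[1,-12,0,0,0,0,0],[1,-16,-1,3,2,0,0],[1,-16,-2,8,4,0,0],[1,-16,-3,13,6,0,0],[1,-16,-4,18,8,0,0],[1,-16,-5.3,23,10,0,0],[1,-16,-6.6,28,12,0,0],[1,-16,-7.7,33,14,0,0]]'; python3 go.py 504.6,-363.2,190,-94.8
```

```text
t: 21.45
position: [498.3, 7.0, 190.7]
eef_rot: [0.5, 0.5, 0.5, -0.5]
contact_force: [0.2, 0.0, -2.9]
opening: 0.465
t 21.45 pos [498.3   7.  190.7] jaw yaw -90.0 q [-0.21  0.21  1.73  0.    1.2   1.36] open 43.2 F [ 0.2  0.  -2.9]
504.6,-363.2,190,-94.8 [-0.54  0.62 37.02] [ 4.8 -0.   0.1]
```

```bash
python3 -m creep '[[1,-0.5,0.1,5,1,0,0],[1,-0.5,0.2,10,2,0,0],[1,-0.5,0.3,15.5,3,0,0],[1,-0.5,0.4,21,4,0,0],[1,-0.5,0.5,27,4.8,0,0],[1,-0.5,0.6,32,4.8,0,0],[1,-0.5,0.6,35.5,4.8,0,0],[1,-0.5,0.6,37,4.8,0,0],[1,-0.5,0.6,37,4.8,0,0],[1,-0.5,0.6,37,4.8,0,0]]'; python3 wr.py pics/w4.png; python3 go.py 504.6,-363.2,90,-94.8 504.6,-363.2,51.4,-94.8
```

```text
t: 22.7
position: [505.6, -359.8, 196.0]
eef_rot: [0.479, 0.52, 0.48, -0.52]
contact_force: [-0.3, 0.3, -3.7]
opening: 0.466
t 22.75 pos [ 505.8 -359.8  196.2] jaw yaw -94.6 q [-0.8   0.42  1.42  0.    1.3   0.85] open 43.1 F [ 0.   0.2 -3.2]
504.6,-363.2,90,-94.8 [10.02 -0.08  0.36] [ 0.2 -0.1  0. ]
504.6,-363.2,51.4,-94.8 [13.88 -0.08  0.37] [ 0.2 -0.1  0. ]
```

View pics/w4.png

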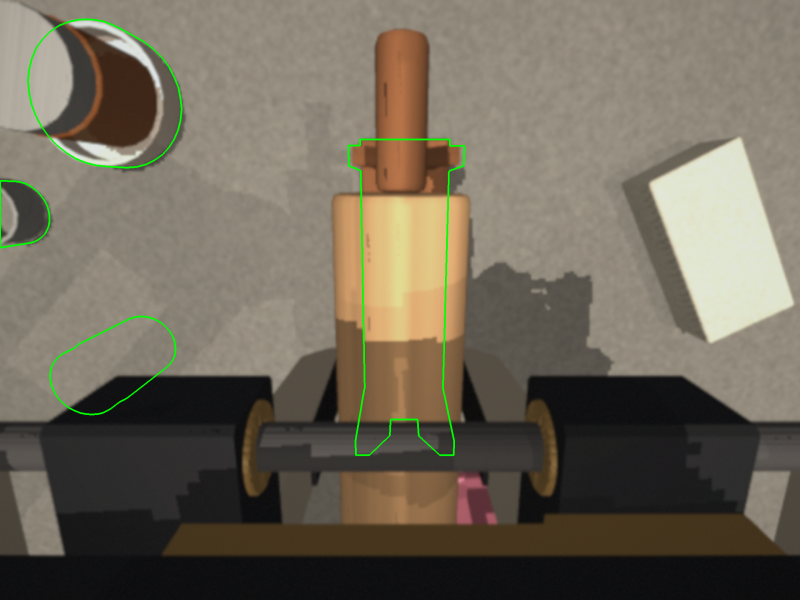

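The stand's upright (349–462, 140–190) coincides with its outline, the handle is over the slot, and the pink decoy is off to the side. Lowering.

```bash
python3 -m creep '[[1,3,-0.1,0.35,0.2,0,0],[1,6,-0.1,0.35,0.2,0,0],[1,8,-0.1,0.35,0.2,0,0],[1,9,-0.1,0.35,0.2,0,0],[1,9,-0.1,0.35,0.2,0,0]]'; python3 go.py 504.6,-363.2,51.4,-94.8
```

```text
t: 23.38
position: [504.4, -364.0, 106.2]
eef_rot: [0.478, 0.521, 0.479, -0.521]
contact_force: [0.6, 0.1, -3.3]
opening: 0.468
t 23.38 pos [ 504.4 -364.   106.2] jaw yaw -94.9 q [-0.8   0.5   1.53  0.    1.11  0.85] open 43.5 F [ 0.6  0.1 -3.3]
504.6,-363.2,51.4,-94.8 [ 4.88  0.01 -0.08] [-0.1 -0.   0. ]
```

```bash
python3 -m creep '[[1,1.5,0,-0.05,0,0,0],[1,3,0,-0.05,0,0,0],[1,3.8,0,-0.05,0,0,0],[1,4.2,0,-0.05,0,0,0],[1,4.5,0,-0.05,0,0,0],[1,4.6,0,-0.05,0,0,0],[1,4.6,0,-0.05,0,0,0]]'; python3 go.py 504.6,-363.2,51.4,-94.8
```

```text
t: 24.25
position: [504.4, -364.1, 60.5]
eef_rot: [0.478, 0.521, 0.478, -0.521]
contact_force: [-0.0, 4.3, -2.1]
opening: 0.465
t 24.25 pos [ 504.4 -364.1   60.5] jaw yaw -94.9 q [-0.8   0.55  1.57  0.    1.02  0.85] open 43.3 F [-0.   4.3 -2.1]
504.6,-363.2,51.4,-94.8 [ 0.31  0.02 -0.09] [-0.1 -0.   0. ]
```

```bash
python3 -m creep '[[1,0,0,-0.1,0,0,0],[1,0.2,0,-0.1,0,0,0],[1,0.35,0,-0.1,0,0,0],[1,0.4,0,-0.1,0,0,0],[1,0.4,0,-0.1,0,0,0]]'; python3 go.py 504.6,-363.2,51.4,-94.8
```

```text
t: 24.88
position: [504.8, -363.9, 57.2]
eef_rot: [-0.479, -0.521, -0.478, 0.521]
contact_force: [-1.0, 3.2, 5.9]
opening: 0.467
t 24.88 pos [ 504.8 -363.9   57.2] jaw yaw -94.9 q [-0.8   0.56  1.57 -0.    1.01  0.85] open 43.4 F [-1.   3.2  5.9]
504.6,-363.2,51.4,-94.8 [-0.02 -0.02 -0.06] [-0.1  0.1 -0.1]
```

On the slot bottom: z is 57.2 mm against 57.4 expected, with 5.9 N upward. Release, retreat and look.

```bash
python3 -m creep '[[-1,0,0,0,0,0,0],[-1,0,0,0,0,0,0],[-1,0,0,0,0,0,0],[-1,0,0,0,0,0,0],[-1,-3,0,0,0,0,0],[-1,-8,0,0,0,0,0],[-1,-13,0,0,0,0,0],[-1,-16,0,0,0,0,0],[-1,-16,0,0,0,0,0]]'; python3 go.py; python3 -m creep '[[-1,-2,-5,3,0,0,0],[-1,-4,-10,6,0,0,0],[-1,-4,-15,10,0,0,0],[-1,-4,-15,14,0,0,0],[-1,-4,-15,14,0,0,0],[-1,-4,-15,14,0,0,0]]'
cat > fin.py <<'E'
from h import *; from workcell import grab_frame; import json
R=json.load(open("res.json")); Q={}
Q["big_jar"]=(R["big_cup"],4);Q["small_jar"]=(R["small_cup"],4);Q["carton"]=(R["square_cup"],4);Q["rolling_pin"]=(R["pin_stand"],26);Q["cutter"]=(R["cutter"],0);Q["pinch_bowl"]=(R["pinch_bowl"],0)
for k,(x0,y0,x1,y1) in dict(top=(165,100,440,260),scene=(150,100,420,360)).items():
    f=grab_frame(k); im=cv2.resize(f["color"][:,:,::-1],None,fx=S,fy=S,interpolation=cv2.INTER_CUBIC)
    for n,(p,dz) in Q.items():
        m=np.zeros(im.shape[:2],np.uint8)
        for P in M[n]: cv2.fillConvexPoly(m,cv2.convexHull(np.float32((proj(f,place(P+[0,0,dz],p))+.5)*S-.5)).round().astype(int),1)
        cv2.drawContours(im,cv2.findContours(m,cv2.RETR_EXTERNAL,cv2.CHAIN_APPROX_NONE)[0],-1,(0,255,0),2)
    c=im[y0*S:y1*S,x0*S:x1*S]; s=min(800/c.shape[1],600/c.shape[0]); cv2.imwrite(f"pics/fin_{k}.png",cv2.resize(c,None,fx=s,fy=s,interpolation=cv2.INTER_AREA))
E
python3 fin.py
```

```text
t: 26.0
position: [505.6, -364.6, 219.4]
eef_rot: [0.48, 0.521, 0.476, -0.521]
contact_force: [-0.4, 0.1, -1.7]
opening: 1.002
t 26.0 pos [ 505.6 -364.6  219.4] jaw yaw -94.9 q [-0.8   0.4   1.39 -0.    1.34  0.85] open 93.2 F [-0.4  0.1 -1.7]
t: 26.75
position: [342.9, -489.0, 254.6]
eef_rot: [0.477, 0.522, 0.479, -0.521]
contact_force: [-0.0, -0.3, -0.7]
opening: 1.001
```

View pics/fin_top.png

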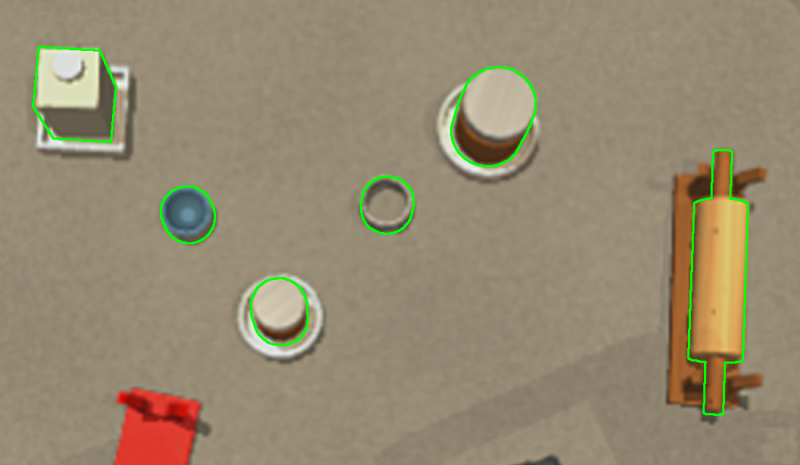

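View pics/fin_scene.png

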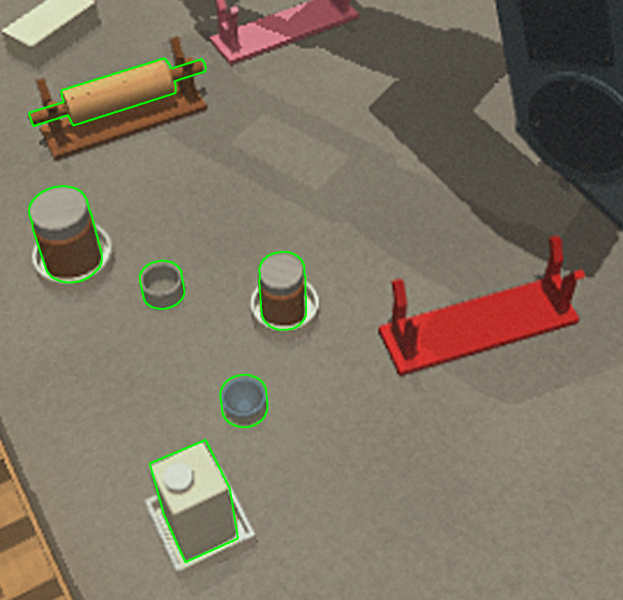

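Everything sits on its predicted outline in both views: jars, carton and pin are seated, and the bowl and cutter haven't moved. Handing in.

```bash
python3 -c "
from workcell import r,telemetry
print(telemetry.get_obs()['t'],r.finish_job())"
```

```text
the job is handed in; nothing more can be done
26.85 None
```

All four things are back in their places, and I handed the job in at 26.85 s of the 109 s allowed. The hand-in gives no verdict.

- **Placing:** each item was lowered until the wrist force showed contact, between 4 and 6 N upward, before I let go. The big jar, small jar and carton went into their cups. The pin went into the brown wooden stand; I left the red and pink look-alikes alone.
- **Last checks:** in the final top and scene views, each item matched the outline predicted for its proper place to about 2 mm. The bowl and cutter were where they stood at the start, and the gripper was clear of everything.
- **Failed or disagreed:** no check failed. The one oddity was a 3–4 N sideways force while the pin went into its slots. I corrected by 1 mm, and it then seated at the expected height (57.2 mm against 57.4 mm).

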